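Weigh two kiln posts and sort damp from dry

TASK

Two look-alike bisque kiln posts lean in the wooden rack, and either or both may be damp and so too heavy. Stand one upright on the empty pan of the balance, let go and wait for the beam to settle: if it outweighs the brass weight (its pan sinks below level) stand it upright on the grey bucket lid to drain, otherwise stand it upright on the cedar ware board; only then weigh and sort the other the same way. Set them down gently, never let a post topple, and do not disturb the funnel stand, measuring cup or pitcher.

Things in the scene. Friction and masses are not known exactly. Their poses are not given: they have to be found in the camera images.
- post_1: ochre square kiln post, 44 x 44 x 150 mm long, 0.27 to 0.53 kg (hidden). Origin: centre of its lower end face; z along the post to its upper end, x and y square to its side faces. It starts leaning in the rack 32 degrees from vertical, upper end towards the rack's -x (the robot's side), its top 55 mm clear of the rack all round: grip it there across two side faces
- post_2: the other kiln post, same looks, size and axes as post_1, leaning in the same rack, parallel to it and 100 mm beside it
- rack: fixed sloping wooden rack, base 150 x 210 mm, about 100 mm high; origin at the base's underside, z up, x away from the robot, y across: posts at y = +50 and -50 mm, leaning towards -x, lower ends centred 34 mm above the table; dividers reaching 45 mm up along the posts lie between and outside them
- balance: fixed base of a green counter balance, 100 x 300 x 22 mm, with a white pointer plate up to 180 mm high at its middle; origin at the underside's centre, z up, y along the beam towards the empty pan; the pivot is 80 mm above the origin
- beam (a joint): tilt of the balance beam (rad): 0 level, +0.15 (stop) empty pan right down, -0.15 (stop) right up, where it rests while empty. Arm 130 mm, so the pan travels about 20 mm up and down from level; both pans stay level. A difference of 12 g from the brass weight reaches a stop; damped, settles in 1 to 3 s
- pan: the empty round steel pan, 124 mm across, at the +y end of the beam; origin on its hinge, 20 mm below its upper face; stays level as it goes up and down. Pressed up by about 4 N when empty, it yields downwards to a load. The other pan, 260 mm away, carries the brass weight (0.40 kg, 54 mm across, 68 mm high, fixed)
- pan_top (a point): centre of the empty pan's upper face (moves with the pan; 100 mm above the table when level)
- drain_lid: fixed grey plastic bucket lid, a flat disc 200 mm across, flat top 14 mm above the table, for damp (heavy) posts; origin at the underside's centre; room for two posts, for example 45 mm either side of the centre
- ware_board: fixed weathered cedar ware board, 130 (x) x 220 (y) x 16 mm, for dry (light) posts; origin at the underside's centre; room for two posts, for example at y = +45 and -45 mm
- funnel_stand: bystander: wide white enamel funnel in a wooden ring stand, 176 mm across, 214 mm high; origin at the underside's centre
- cup: bystander: stainless measuring cup, 76 mm across, 55 mm high, flat handle 70 mm long towards its +y; origin at the underside's centre
- pitcher: bystander: ochre bisque pitcher, 124 mm across the belly, 170 mm high, handle towards its +y; origin at the underside's centre
There are look-alikes about, which are no part of the job. Leave any pink look-alike of the post_1 alone. Leave any green look-alike of the post_2 alone.

How it is judged:
On the way, in this order (a step that is already met when the one before it is completed fails the run):
1. one post stands upright on the pan, let go, and the beam has settled (((contact force between post_1 and pan above 1.5 N and (angle between post_1's own z axis and vertical below 0.1 rad and linear speed of post_1 below 0.03 m/s and contact force between the fingers and post_1 below 0.05 N) and velocity of joint beam between -0.08 and 0.08 rad/s) or (contact force between post_2 and pan above 1.5 N and (angle between post_2's own z axis and vertical below 0.1 rad and linear speed of post_2 below 0.03 m/s and contact force between the fingers and post_2 below 0.05 N) and velocity of joint beam between -0.08 and 0.08 rad/s))), for 0.3 s.
2. that post stands where it belongs by its weight, and the other stands upright on the pan, let go, with the beam settled (((((angle between post_1's own z axis and vertical below 0.1 rad and linear speed of post_1 below 0.03 m/s and contact force between the fingers and post_1 below 0.05 N) and (contact force between post_1 and drain_lid above 3.728 N or contact force between post_1 and ware_board between 1.5 and 4.12 N)) and (contact force between post_2 and pan above 1.5 N and (angle between post_2's own z axis and vertical below 0.1 rad and linear speed of post_2 below 0.03 m/s and contact force between the fingers and post_2 below 0.05 N) and velocity of joint beam between -0.08 and 0.08 rad/s)) or (((angle between post_2's own z axis and vertical below 0.1 rad and linear speed of post_2 below 0.03 m/s and contact force between the fingers and post_2 below 0.05 N) and (contact force between post_2 and drain_lid above 3.728 N or contact force between post_2 and ware_board between 1.5 and 4.12 N)) and (contact force between post_1 and pan above 1.5 N and (angle between post_1's own z axis and vertical below 0.1 rad and linear speed of post_1 below 0.03 m/s and contact force between the fingers and post_1 below 0.05 N) and velocity of joint beam between -0.08 and 0.08 rad/s)))), for 0.3 s.
At the end, for the whole second after the job is handed in: each post stands upright (within 0.1 rad), still and released: one heavier than the brass weight (0.40 kg) on the grey bucket lid, a lighter one on the cedar ware board (either is accepted within 5 % of the brass weight); the pan is empty and back up (angle between each of post_1, post_2's own z axis and vertical below 0.1 rad and linear speed of each of post_1, post_2 below 0.03 m/s and contact force between the fingers and post_1 below 0.05 N and (contact force between post_1 and drain_lid above 3.728 N or contact force between post_1 and ware_board between 1.5 and 4.12 N) and contact force between the fingers and post_2 below 0.05 N and (contact force between post_2 and drain_lid above 3.728 N or contact force between post_2 and ware_board between 1.5 and 4.12 N) and value of joint beam below -0.1 rad); the robot touches nothing.
It fails at once if the funnel stand, cup or pitcher is moved more than 25 mm or tipped (distance of any of funnel_stand, cup, pitcher from where it was at the start of the episode above 0.025 m or angle between any of funnel_stand, cup, pitcher's own z axis and vertical above 0.3 rad).
It fails at once if a post topples (angle between any of post_1, post_2's own z axis and vertical above 1.05 rad).
It fails at once if a post is dropped from more than about 8 mm (falls faster than 0.4 m/s with the fingers off it) ((linear speed of post_1 above 0.4 m/s and contact force between the fingers and post_1 below 0.05 N) or (linear speed of post_2 above 0.4 m/s and contact force between the fingers and post_2 below 0.05 N)).
It fails at once if a post is pressed on the pan with over 60 N (contact force between any of post_1, post_2 and pan above 60 N).
It also fails if it takes over 72 s, if anything falls off the work surface, if the arm or the gripper's body presses on something with over 40 N, if the wrist force passes 120 N, or if a joint passes its speed limit or range.

ROBOT

A 6-joint arm with a two-finger parallel gripper is mounted at the origin on the work surface. World frame = base frame: x ahead of the robot, y to its left, z up, the work surface at z = 0. Lengths are in m, angles in rad, forces in N, time in s.
With the tool pointing down it reaches from about 0.325 to 0.875 m from the base axis. Payload 4.4 kg.
Tool frame: the origin (TCP) lies midway between the tips of the shut fingers; the grasp point (between the pads) lies ctrl.hold_point_z behind it (ctrl.hold_point_z is the distance from the TCP to the grasp point, in m); z points along the fingers, y is the line along which they close (so a half turn about z gives the same grasp; the last joint's range is limited). The gripper opens to 85 mm and grips with 20 to 120 N. Pads are 22 mm wide; open, the fingers measure 114 mm over their backs; the gripper's body (76 mm by 85 mm) begins 54 mm behind the grasp point. The pads swing forward as they close: fully open they stand 13 mm farther back than shut.
Start: joints at [-0.15, 0.207, 1.542, -0, 1.393, -0.15], TCP at [0.575, -0, 0.231] pointing down, gripper open.
Joint ranges: [-2.73, 2.73], [-0.86, 2.22], [0.23, 2.46], [-1.11, 4.25], [0.08, 2.63], [-2.82, 2.82]. Speed limits (rad/s): [2.79, 2.79, 3.14, 3.14, 3.14, 3.14].

INTERFACE

Orientations are given as a rotation vector (axis times angle).
In Python, from station import ctrl, imaging gives the robot as it stands.
- The arm moves only by the tool servo_tool, never from a script. Its argument "plan" is a list of rows, each a list of 7 numbers: the shift along the tool's x, y, z in mm, then the turn, a rotation vector about the tool's x, y, z in rad, then the finger opening in mm, from 0 to 85.4. In form: [[x, y, z, ax, ay, az, fingers], ...]. A call has 1 to 20 rows; each row shifts and turns the commanded pose from where the row before left it, along the tool's axes as they then stand; what a row does not reach is not made up. A row lasts 1/10 s, in which the tool goes at most 50 mm and 8.59 degrees, less where a joint would pass 70% of its speed; a pose out of reach is approached as far as the arm can. A call is refused whole if a number of a shift passes 50 or a number of a turn 0.15, either way. A call with a gripper value outside its range is refused whole. The fingers move at their own pace and stop on an object; "squeeze" is the grip in N (left out, the last holds). Time passes only in rows, so rows that do not move let the fingers close. It gives the time, the measured TCP pose, the force, the opening and the grip force at its end, in the units of the state.
- ctrl.get_state(): the state, without advancing time (a new reading comes with each control period).
- imaging.grab_frame(name): name is "scene" or "side" or "wrist"; returns (picture, depth): 384x512x3 uint8, red, green, blue; 384x512 float32, m along the optical axis (not along the pixel's ray), 0 where there is no reading.
- imaging.camera_model(name): a dict with "fx", "fy", "cx", "cy" (pixels), "D" ([k1, k2, p1, p2, k3] as OpenCV has them; the pictures are not rectified), "rvec" (rotation vector, rad) and "tvec" (3), from world to camera coordinates, as OpenCV has them. Camera axes: x right, y down, z forward; pixel columns grow to the right and rows downward; lengths in m; the calibration is good to about 2 mm. A picture is of the moment at which its call begins: read the wrist's pose just before it. camera_model takes no time and is no camera call; for the wrist camera it gives the pose at the moment of the call.
- ctrl.finish_job(): hands the job in; it is judged then, once.
The state is a dict: "time_s": time; "joints": joint angles; "joint_vel": joint speeds; "joint_torque": joint torques, N m; "eef_pos": TCP position; "orientation": TCP orientation; "force": force on the tool from outside, world axes, zero at the start; "ft_torque": the same for the moment, N m; "gripper_width": opening from 0.0 (shut) to 1.0 (fully open); "finger_force": force on a finger pad.
Only numpy, scipy, OpenCV 4.12 (cv2) and the standard library are available. Lean on these libraries where they do the work, as an engineer would, in place of code of your own. Each camera call takes 0.05 s, during which the arm holds its last target. There are 200 camera calls.

## Working session

There is one attempt and no reset: what is moved stays moved. The work goes in short steps, Python scripts to look and compute and a tool call to move; the robot and the scene stay as the last step left them, time stands still between calls to the robot, and variables do not carry over. Pictures are saved under pics/ and viewed, at most 10 in all, crops included, and the job is handed in when it is done.

Besides the shell and the picture viewer there is one more tool, called as name([rows], argument=value, ...), one row to a line, values as JSON. servo_tool: Moves the arm, as the interface text tells. Its arguments: {"type":"object","properties":{"plan":{"type":"array","items":{"type":"array","items":{"type":"number"}}},"squeeze":{"type":"number"}},"required":["plan"]}

```bash
mkdir -p pics; ls
cat > h.py <<'E'
import numpy as np, cv2
from scipy.spatial.transform import Rotation as R
from station import ctrl, imaging
def cloud(name):
    m=imaging.camera_model(name); im,d=imaging.grab_frame(name)
    K=np.array([[m['fx'],0,m['cx']],[0,m['fy'],m['cy']],[0,0,1.]])
    v,u=np.mgrid[0:d.shape[0],0:d.shape[1]]
    n=cv2.undistortPoints(np.stack([u.ravel(),v.ravel()],1).astype(np.float64)[:,None],K,np.array(m['D'],float))[:,0]
    pc=np.c_[n,np.ones(len(n))]*d.reshape(-1,1)
    Rm=R.from_rotvec(np.ravel(m['rvec'])).as_matrix()
    P=(pc-np.ravel(m['tvec']))@Rm
    P[d.ravel()<=0]=np.nan
    return im,P.reshape(*d.shape,3)
E
python3 - <<'E'
from h import *
for n in('scene','side'):
    im,P=cloud(n); cv2.imwrite(f'pics/{n}.png',im[:,:,::-1]); np.save(n+'.npy',P); np.save(n+'_im.npy',im)
s=ctrl.get_state();print(s,ctrl.hold_point_z)
E
```

```text
pics
{'time_s': 0.1, 'joints': array([-1.50522490e-01,  2.07369796e-01,  1.54283784e+00,  4.07093465e-05,
        1.39350153e+00, -1.50540137e-01]), 'joint_vel': array([ 2.61983859e-05, -1.65280458e-03, -3.84380513e-03, -1.86688392e-03,
        1.37431237e-03,  3.80845963e-04]), 'joint_torque': array([-6.50861111e-04, -3.84093010e+01, -2.92548752e+01, -2.51638894e-04,
        4.84987657e-03,  7.72491080e-05]), 'eef_pos': array([5.74306180e-01, 9.37922620e-05, 2.30209312e-01]), 'orientation': array([-2.22020769e+00, -2.22023084e+00,  1.92000420e-03]), 'force': array([ 0.16312272, -0.36002549, -0.3121274 ]), 'ft_torque': array([ 0.04085772, -0.0198552 ,  0.00805785]), 'finger_force': 0.0, 'gripper_width': 0.9998755287051775} 0.0187
```

View pics/scene.png

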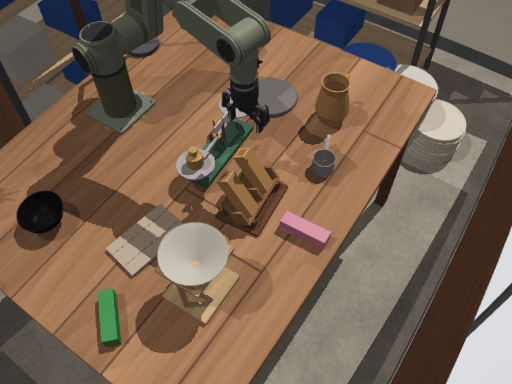

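View pics/side.png

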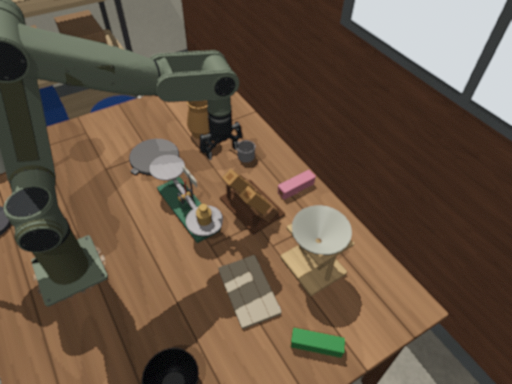

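The scene view shows the posts at (238,195) and (257,172) in the rack, the balance at (222,155), the lid at (272,97), the board at (145,240), the funnel at (195,255), the cup at (323,162) and the pitcher at (333,100). In the side view the posts are at (240,183) and (262,205). Possible mix-ups are the pink block (305,230), the green block (108,317), the ochre pitcher and the brass weight (194,157). The two ochre bars leaning in the rack are the posts.

Run:
```python
from h import *
# ortho map, highest point wins; 1.5mm px; cols = -y, rows = -x
s=0.0015; W=int(1.1/s);H=int(0.8/s)
P=np.r_[np.load('scene.npy').reshape(-1,3),np.load('side.npy').reshape(-1,3)]
C=np.r_[np.load('scene_im.npy').reshape(-1,3),np.load('side_im.npy').reshape(-1,3)]
k=np.isfinite(P).all(1)&(P[:,2]<.26);P=P[k];C=C[k]
c=((.55-P[:,1])/s).astype(int);r=((.95-P[:,0])/s).astype(int)
k=(c>=0)&(c<W)&(r>=0)&(r<H);P,C,c,r=P[k],C[k],c[k],r[k]
o=np.argsort(P[:,2]);im=np.zeros((H,W,3),np.uint8)
for i in o: cv2.rectangle(im,(int(c[i]),int(r[i])),(int(c[i])+1,int(r[i])+1),C[i][::-1].tolist(),-1)
for x in np.arange(.2,.95,.1):
    q=int((.95-x)/s);cv2.line(im,(0,q),(W,q),(255,255,0),1);cv2.putText(im,f'{x:.1f}',(0,q),0,.4,(255,255,255))
for y in np.arange(-.5,.55,.1):
    q=int((.55-y)/s);cv2.line(im,(q,0),(q,H),(255,255,0),1);cv2.putText(im,f'{y:.1f}',(q,10),0,.4,(255,255,255))
cv2.imwrite('pics/ortho.png',im)
# disks/objects by pixel probes (scene)
A=np.load('scene.npy');B=np.load('side.npy')
for n,M,px in[('brass',A,(194,152)),('lid',A,(280,95)),('board',A,(145,240)),('post_a',A,(247,155)),('post_b',A,(225,180)),('panside',B,(167,167)),('lidside',B,(145,150)),('post1side',B,(231,176)),('post2side',B,(249,195)),('table',A,(330,260))]:
    print(n,np.round(M[px[1],px[0]],4))
```

```text
brass [ 0.4554 -0.1061  0.1493]
lid [0.4715 0.3633 0.0173]
board [ 0.4607 -0.3773  0.0166]
post_a [ 0.6052 -0.0409  0.1681]
post_b [ 0.6041 -0.1498  0.1669]
panside [0.4263 0.1531 0.1179]
lidside [0.4178 0.3895 0.0112]
post1side [ 0.5849 -0.0392  0.1619]
post2side [ 0.5945 -0.1433  0.1609]
table [ 0.9479 -0.1167 -0.0121]
```

View pics/ortho.png

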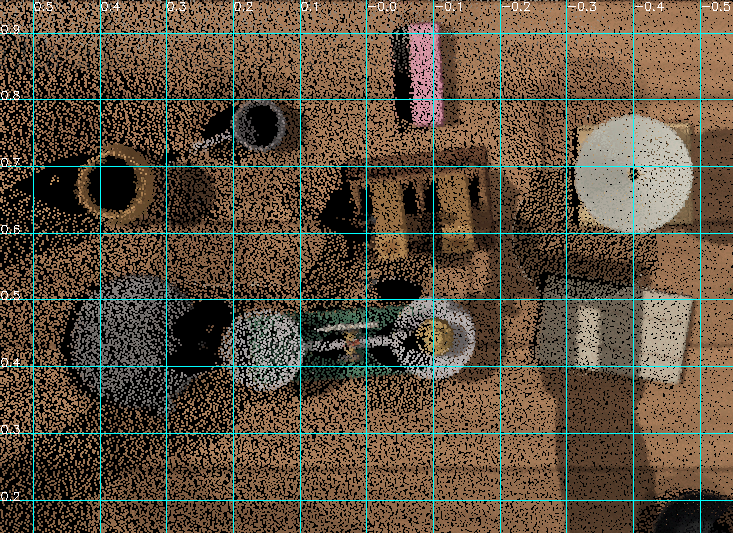

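The ortho map shows the pan near (0.425, 0.157), the lid near (0.43, 0.347), the board near (0.447, -0.37) slightly yawed, and the post tops near x 0.57–0.6 at y -0.04 and -0.14. Next I fit the models.

Run:
```python
from h import *
from scipy.optimize import least_squares
A=np.load('scene.npy').reshape(-1,3);B=np.load('side.npy').reshape(-1,3)
def sd(P,p,yaw,dz):
    # post frame
    out=[]
    for s in(50,-50):
        Rz=R.from_euler('z',yaw).as_matrix()
        Rp=Rz@R.from_euler('y',-32,degrees=True).as_matrix()
        o=np.array([p[0],p[1],.034+dz])+Rz@[0,s/1000,0]
        L=(P-o)@Rp
        q=np.abs(L-[0,0,.075])-[.022,.022,.075]
        d=np.linalg.norm(np.maximum(q,0),axis=1)+np.minimum(q.max(1),0)
        out.append((d,L))
    d0,d1=out[0][0],out[1][0]
    return np.where(np.abs(d0)<np.abs(d1),d0,d1),np.where(np.abs(d0)<np.abs(d1),out[0][1][:,2],out[1][1][:,2])
for nm,P in(('scene',A),('side',B),('both',np.r_[A,B])):
    P=P[np.isfinite(P).all(1)]
    P=P[(P[:,0]>.5)&(P[:,0]<.72)&(P[:,1]>-.22)&(P[:,1]<.03)&(P[:,2]>.095)&(P[:,2]<.2)]
    best=None
    for y0 in(-.08,-.09,-.1):
        f=lambda v:sd(P,v[:2],v[2],v[3])[0]
        r=least_squares(f,[.66,y0,0,0],loss='cauchy',f_scale=.003)
        if best is None or r.cost<best.cost:best=r
    e=f(best.x);print(nm,len(P),best.x.round(4),'yaw deg',np.degrees(best.x[2]).round(2),'med|e|',np.median(abs(e)).round(4))
def circ(P,r0,c0,zr,name):
    P=P[np.isfinite(P).all(1)];P=P[(np.hypot(P[:,0]-c0[0],P[:,1]-c0[1])<r0*1.15)&(P[:,2]>zr[0])&(P[:,2]<zr[1])]
    hull=cv2.convexHull(P[:,:2].astype(np.float32))[:,0]
    r=least_squares(lambda v:np.hypot(hull[:,0]-v[0],hull[:,1]-v[1])-r0,c0,loss='cauchy',f_scale=.003)
    print(name,len(P),'c',r.x.round(4),'minEncl',[np.round(q,4) for q in cv2.minEnclosingCircle(P[:,:2].astype(np.float32))],'z',np.median(P[:,2]).round(4))
for nm,P in(('scene',A),('side',B)):
    print(nm)
    circ(P,.062,(.425,.157),(.108,.135),'pan'); circ(P,.1,(.43,.347),(.006,.022),'lid'); circ(P,.062,(.44,-.1),(.07,.098),'brasspan')
    Q=P[np.isfinite(P).all(1)];Q=Q[(abs(Q[:,0]-.447)<.12)&(abs(Q[:,1]+.37)<.16)&(Q[:,2]>.0085)&(Q[:,2]<.024)]
    print('board',cv2.minAreaRect(Q[:,:2].astype(np.float32)),np.median(Q[:,2]))
    Q=P[np.isfinite(P).all(1)];Q=Q[(abs(Q[:,0]-.5)<.3)&(abs(Q[:,1]+.2)<.3)&(abs(Q[:,2])<.012)];print('table z',np.median(Q[:,2]))
    m=imaging.camera_model(nm);print('cam',(-R.from_rotvec(np.ravel(m['rvec'])).as_matrix().T@np.ravel(m['tvec'])).round(2))
```

```text
scene 1233 [ 0.6648 -0.0771  0.1042 -0.0009] yaw deg 5.97 med|e| 0.0011
side 643 [ 6.630e-01 -7.610e-02  1.055e-01 -6.000e-04] yaw deg 6.04 med|e| 0.0013
both 1876 [ 6.644e-01 -7.660e-02  1.046e-01 -6.000e-04] yaw deg 5.99 med|e| 0.0012
scene
pan 146 c [0.4278 0.1574] minEncl [array([0.4229, 0.1391]), np.float64(0.0599)] z 0.1189
lid 1122 c [0.4395 0.3452] minEncl [array([0.4335, 0.3453]), np.float64(0.1094)] z 0.013
brasspan 718 c [ 0.4444 -0.1002] minEncl [array([ 0.4463, -0.0953]), np.float64(0.0675)] z 0.0799
board ((0.43095847964286804, -0.36051273345947266), (0.17533281445503235, 0.25408613681793213), 0.5526888370513916) 0.0150797204843073
table z -0.000543902851633712
cam [ 1.14 -0.77  1.27]
side
pan 679 c [0.4262 0.1567] minEncl [array([0.4258, 0.157 ]), np.float64(0.0628)] z 0.1189
lid 1009 c [0.4365 0.3474] minEncl [array([0.4296, 0.3451]), np.float64(0.1122)] z 0.0129
brasspan 632 c [ 0.4432 -0.0988] minEncl [array([ 0.4409, -0.0956]), np.float64(0.0666)] z 0.0803
board ((0.47737622261047363, -0.36323845386505127), (0.24139048159122467, 0.17115537822246552), 80.8047103881836) 0.015003128759593528
table z -0.0004184336201753571
cam [ 0.12 -0.92  1.23]
```

servo_tool([
  [0,0,-3,0,0,0.12,70],
  [0,0,-3,0,0,0.122,70],
  [0,0,-3,0,0,0.122,70],
  [0,0,-3,0,0,0.122,70],
  [0,0,-3,0,0,0.122,70],
  [0,0,-3,0,0,0.122,70],
  [0,0,0,0,0,0.122,70],
  [0,0,0,0,0,0.122,70],
  [0,0,0,0,0,0.122,70],
  [0,0,0,0,0,0.122,70],
  [0,0,0,0,0,0.122,70],
  [0,0,0,0,0,0.122,70],
  [0,0,0,0,0.112,0,70],
  [0,0,0,0,0.112,0,70],
  [0,0,0,0,0.112,0,70],
  [0,0,0,0,0.112,0,70],
  [0,0,0,0,0.1105,0,70],
  [0,0,0,0,0,0,70],
], squeeze=50)

```text
time_s: 1.9
eef_pos: [0.5699, 0.0008, 0.2442]
orientation: [-2.988, -0.16, -0.843]
force: [0.2, -0.8, -0.8]
gripper_width: 0.818
finger_force: 0.0
```

```bash
cat > goto.py <<'E'
import sys
from h import *
# goto.py x y z tilt_deg yaw_deg : shift in tool axes (mm) and turn needed (rad)
v=list(map(float,sys.argv[1:])); s=ctrl.get_state()
Rt=R.from_rotvec(s['orientation']); p=s['eef_pos']
c,sn=np.cos(np.radians(v[4])),np.sin(np.radians(v[4]))
T=R.from_matrix(np.c_[[c,sn,0],[sn,-c,0],[0,0,-1.]])*R.from_euler('y',v[3],degrees=True)
print('t',round(s['time_s'],2),'p',p.round(4),'F',np.round(s['force'],1),'q',np.round(s['joints'],2),'w',round(s['gripper_width'],3),'ff',round(s['finger_force'],1))
print('shift',(Rt.inv().apply(np.array(v[:3])-p)*1000).round(1),'turn',(Rt.inv()*T).as_rotvec().round(3))
print('world d',((np.array(v[:3])-p)*1000).round(1))
E
python3 goto.py .552 -.038 .208 32 6; python3 goto.py .604 -.0327 .123 32 6
python3 - <<'E'
from h import *
im,P=cloud('wrist');cv2.imwrite('pics/w1.png',im[:,:,::-1]);np.save('w1.npy',P)
E
```

```text
t 1.9 p [0.5699 0.0008 0.2442] F [ 0.2 -0.8 -0.8] q [-0.26 -0.14  1.97  0.27  0.81  1.07] w 0.818 ff 0.0
shift [-37.6  36.8  19.3] turn [-0.005  0.008  0.001]
world d [-17.9 -38.8 -36.2]
t 1.9 p [0.5699 0.0008 0.2442] F [ 0.2 -0.8 -0.8] q [-0.26 -0.14  1.97  0.27  0.81  1.07] w 0.818 ff 0.0
shift [-37.5  37.4 119.1] turn [-0.005  0.008  0.001]
world d [  34.1  -33.5 -121.2]
```

View pics/w1.png

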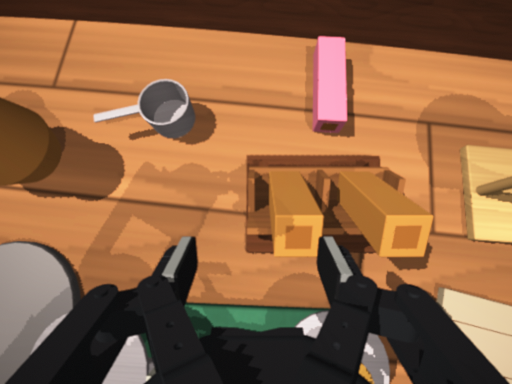

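The wrist view shows the two ochre posts with end faces at (297,236) and (405,238), and the pink block off at (330,85). I check the end-face centres against the model, with predicted tops at (0.580,-0.035,0.161) and (0.590,-0.135,0.161), and move to the standoff.

Run:
```python
import numpy as np
P=np.load('w1.npy')
for u,v in((297,236),(405,238)): print(np.nanmedian(P[v-6:v+7,u-6:u+7].reshape(-1,3),0).round(4))
```

```text
[ 0.5813 -0.0354  0.1622]
[ 0.59   -0.135   0.1614]
```

servo_tool([
  [-13,12,0,0,0,0,68],
  [-13,13,5,0,0,0,68],
  [-12,12,14,-0.005,0.008,0,68],
  [0,0,0,0,0,0,68],
  [0,0,0,0,0,0,68],
])

```text
time_s: 2.45
eef_pos: [0.5582, -0.0395, 0.2139]
orientation: [-2.988, -0.16, -0.87]
force: [0.1, -0.4, -0.3]
gripper_width: 0.799
finger_force: 0.0
```

```bash
python3 goto.py .604 -.0327 .123 32 6
```

```text
t 2.45 p [ 0.5582 -0.0395  0.2139] F [ 0.1 -0.4 -0.3] q [-0.36 -0.12  2.03  0.36  0.75  0.9 ] w 0.799 ff 0.0
shift [ -9.7  -2.2 101.5] turn [ 0.003 -0.008  0.003]
world d [ 45.8   6.8 -90.9]
```

servo_tool([
  [-5,-1,5,0,0,0,68],
  [-4,-1,10,0,0,0,68],
  [0,0,15,0,0,0,68],
  [0,0,15,0,0,0,68],
  [0,0,15,0,0,0,68],
  [0,0,0,0,0,0,68],
  [0,0,0,0,0,0,68],
])

```text
time_s: 3.15
eef_pos: [0.581, -0.0342, 0.157]
orientation: [-2.988, -0.162, -0.868]
force: [0.2, -0.6, 0.0]
gripper_width: 0.795
finger_force: 0.0
```

```bash
python3 goto.py .604 -.0327 .123 32 6
```

```text
t 3.15 p [ 0.581  -0.0342  0.157 ] F [ 0.2 -0.6  0. ] q [-0.33  0.01  2.03  0.41  0.61  0.85] w 0.795 ff 0.0
shift [ 1.2  0.8 41. ] turn [ 0.002 -0.007  0.004]
world d [ 23.    1.5 -34. ]
```

servo_tool([
  [1,1,12,0,-0.006,0.003,68],
  [0,0,12,0,0,0,68],
  [0,0,12,0,0,0,68],
  [0,0,5,0,0,0,68],
  [0,0,0,0,0,0,68],
  [0,0,0,0,0,0,40],
  [0,0,0,0,0,0,40],
  [0,0,0,0,0,0,40],
  [0,0,0,0,0,0,40],
  [0,0,0,0,0,0,40],
  [0,0,0,0,0,0,40],
  [0,0,0,0,0,0,40],
])

```text
time_s: 4.35
eef_pos: [0.6041, -0.0336, 0.1244]
orientation: [-2.99, -0.156, -0.863]
force: [-6.0, 0.5, 5.8]
gripper_width: 0.511
finger_force: 51.5
```

```bash
python3 goto.py .604 -.0327 .123 32 6
```

```text
t 4.35 p [ 0.6041 -0.0336  0.1244] F [-6.   0.5  5.8] q [-0.31  0.12  2.    0.43  0.54  0.84] w 0.511 ff 51.5
shift [-0.8 -0.9  1.1] turn [ 0.003 -0.003  0.001]
world d [-0.1  0.9 -1.4]
```

servo_tool([
  [0,0,-10,0,0,0,40],
  [0,0,-20,0,0,0,40],
  [0,0,-25,0,0,0,40],
  [0,0,-25,0,0,0,40],
  [0,0,-25,0,0,0,40],
  [0,0,-25,0,0,0,40],
  [0,0,-25,0,0,0,40],
  [0,0,-5,0,-0.05,0,40],
  [0,0,-5,0,-0.1,0,40],
  [0,0,-10,0,-0.1,0,40],
  [0,0,-10,0,-0.1,0,40],
  [0,0,-10,0,-0.1,0,40],
  [0,0,-10,0,-0.1,0,40],
  [0,0,-5,0,-0.01,0,40],
  [0,0,0,0,0,0,40],
  [0,0,0,0,0,0,40],
])

```text
time_s: 5.95
eef_pos: [0.5055, -0.0431, 0.3058]
orientation: [3.135, 0.162, 0.0]
force: [-0.5, 0.5, -3.4]
gripper_width: 0.51
finger_force: 52.9
```

```bash
python3 goto.py .426 .157 .32 0 6
```

```text
t 5.95 p [ 0.5055 -0.0431  0.3058] F [-0.5  0.5 -3.4] q [-0.25  0.01  1.6  -0.    1.53  1.21] w 0.51 ff 52.9
shift [ -58.5 -207.2  -14.6] turn [ 0.002  0.    -0.001]
world d [-79.5 200.1  14.2]
```

servo_tool([
  [-4,-10,-5,0,0,0,40],
  [-6,-21,-5,0,0,0,40],
  [-6,-22,-5,0,0,0,40],
  [-6,-22,0,0,0,0,40],
  [-6,-22,0,0,0,0,40],
  [-6,-22,0,0,0,0,40],
  [-6,-22,0,0,0,0,40],
  [-6,-22,0,0,0,0,40],
  [-6,-22,0,0,0,0,40],
  [-4,-15,0,0,0,0,40],
  [-2,-7,0,0,0,0,40],
  [0,0,0,0,0,0,40],
  [0,0,0,0,0,0,40],
])

```text
time_s: 7.25
eef_pos: [0.4273, 0.1563, 0.3212]
orientation: [3.134, 0.162, 0.002]
force: [-1.1, -0.1, -3.2]
gripper_width: 0.506
finger_force: 52.8
```

```bash
python3 goto.py .426 .157 .24 0 6
cat > chk.py <<'E'
import sys
from h import *
from scipy.optimize import least_squares
# held post: fit box; tilt about x,y, centre
x,y,zb=map(float,sys.argv[1:4]); yaw=np.radians(6)
P=[]
for n in('scene','side'):
    im,Q=cloud(n)
    if len(sys.argv)>4: cv2.imwrite(f'pics/{sys.argv[4]}_{n}.png',im[:,:,::-1])
    Q=Q[np.isfinite(Q).all(2)]
    P.append(Q[(np.abs(Q[:,0]-x)<.045)&(np.abs(Q[:,1]-y)<.045)&(Q[:,2]>zb+.012)&(Q[:,2]<zb+.09)])
P=np.concatenate(P)
def f(v):
    L=(P-[v[0],v[1],zb])@(R.from_euler('z',yaw)*R.from_euler('xy',v[2:4])).as_matrix()
    q=np.abs(L[:,:2])-.022
    return np.linalg.norm(np.maximum(q,0),axis=1)+np.minimum(q.max(1),0)
r=least_squares(f,[x,y,0,0],loss='cauchy',f_scale=.003)
print('post',len(P),r.x.round(4),'med',np.median(abs(r.fun)).round(4))
E
S=$(python3 -c "
from station import ctrl
p=ctrl.get_state()['eef_pos'];print(p[0],p[1],p[2]-.105)"); python3 chk.py $S
```

```text
t 7.25 p [0.4273 0.1563 0.3212] F [-1.1 -0.1 -3.2] q [ 0.16 -0.11  1.69 -0.    1.56  1.63] w 0.506 ff 52.8
shift [-1.3 -1.1 81.2] turn [ 0.003 -0.001 -0.001]
world d [ -1.3   0.7 -81.2]
post 668 [ 0.4261  0.1563 -0.0013  0.0048] med 0.0011
```

servo_tool([
  [-1,0,10,0,0,0,40],
  [0,-1,20,0.003,0,0,40],
  [0,0,20,0,0,0,40],
  [0,0,20,0,0,0,40],
  [0,0,10,0,0,0,40],
  [0,0,5,0,0,0,40],
  [0,0,3,0,0,0,40],
  [0,0,3,0,0,0,40],
  [0,0,0,0,0,0,40],
  [0,0,0,0,0,0,40],
  [0,0,0,0,0,0,40],
])

```text
time_s: 8.45
eef_pos: [0.4269, 0.1577, 0.2307]
orientation: [-3.137, -0.163, -0.003]
force: [-0.6, -0.3, -2.1]
gripper_width: 0.512
finger_force: 52.8
```

```bash
python3 goto.py .426 .157 .224 0 6; S=$(python3 -c "
from station import ctrl
p=ctrl.get_state()['eef_pos'];print(p[0],p[1],p[2]-.105)"); python3 chk.py $S a; python3 -c "
import cv2
cv2.imwrite('pics/a2.png',cv2.resize(cv2.imread('pics/a_side.png')[90:270,90:330],None,fx=2.5,fy=2.5))"
```

```text
t 8.45 p [0.4269 0.1577 0.2307] F [-0.6 -0.3 -2.1] q [ 0.16 -0.06  1.82  0.    1.37  1.63] w 0.512 ff 52.8
shift [-1.   0.6  6.7] turn [-0.    -0.002 -0.001]
world d [-0.9 -0.7 -6.7]
post 563 [0.4251 0.1594 0.0252 0.014 ] med 0.0013
```

View pics/a2.png

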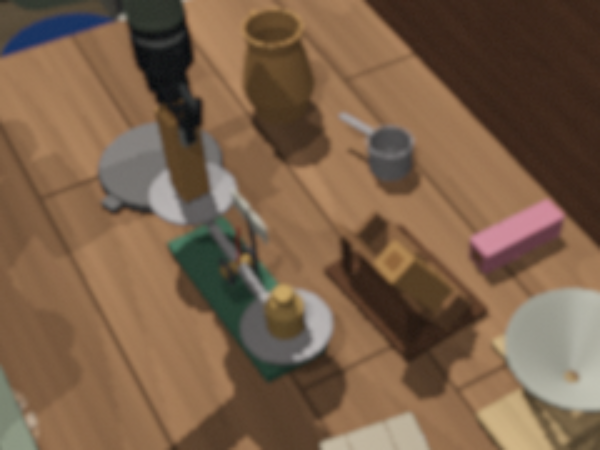

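The side crop shows the post held upright over the middle of the pan at (192,190), a few mm above it. I lower to contact.

servo_tool([
  [-1,0,2,0,0,0,40],
  [0,0,2,0,0,0,40],
  [0,0,2,0,0,0,40],
  [0,0,1,0,0,0,40],
  [0,0,0,0,0,0,40],
  [0,0,0,0,0,0,40],
  [0,0,0,0,0,0,40],
])

```text
time_s: 9.25
eef_pos: [0.4255, 0.1578, 0.2234]
orientation: [-3.136, -0.163, -0.001]
force: [-1.3, 2.4, 0.3]
gripper_width: 0.511
finger_force: 53.2
```

servo_tool([
  [0,0,1,0,0,0,40],
  [0,0,1,0,0,0,40],
  [0,0,1,0,0,0,40],
  [0,0,0,0,0,0,40],
  [0,0,0,0,0,0,40],
  [0,0,0,0,0,0,40],
])

```text
time_s: 9.85
eef_pos: [0.4257, 0.1575, 0.2202]
orientation: [-3.137, -0.163, -0.001]
force: [0.2, 1.4, 0.8]
gripper_width: 0.513
finger_force: 53.3
```

servo_tool([
  [0,0,0,0,0,0,46],
  [0,0,0,0,0,0,48],
  [0,0,0,0,0,0,52],
  [0,0,0,0,0,0,58],
  [0,0,0,0,0,0,62],
  [0,0,0,0,0,0,62],
  [0,0,0,0,0,0,62],
  [0,0,0,0,0,0,62],
  [0,0,0,0,0,0,62],
  [0,0,0,0,0,0,62],
  [0,0,0,0,0,0,62],
  [0,0,0,0,0,0,62],
  [0,0,0,0,0,0,62],
  [0,0,0,0,0,0,62],
  [0,0,0,0,0,0,62],
  [0,0,0,0,0,0,62],
  [0,0,0,0,0,0,62],
  [0,0,0,0,0,0,62],
  [0,0,0,0,0,0,62],
  [0,0,0,0,0,0,62],
])

```text
time_s: 11.85
eef_pos: [0.4255, 0.1575, 0.2201]
orientation: [-3.137, -0.163, -0.001]
force: [0.1, -0.3, 0.5]
gripper_width: 0.725
finger_force: 0.0
```

```bash
cat > pan.py <<'E'
from h import *
for n in('side','scene'):
    im,Q=cloud(n); cv2.imwrite(f'pics/p_{ctrl.get_state()["time_s"]:.1f}_{n}.png',im[:,:,::-1])
    Q=Q[np.isfinite(Q).all(2)]
    d=np.hypot(Q[:,0]-.426,Q[:,1]-.157); q=Q[(d<.055)&(d>.036)&(Q[:,2]>.06)&(Q[:,2]<.14)]
    d=np.hypot(Q[:,0]-.444,Q[:,1]+.099); b=Q[(d<.055)&(d>.038)&(Q[:,2]>.06)&(Q[:,2]<.14)]
    print(n,'pan z',len(q),np.median(q[:,2]).round(4),'brass pan z',np.median(b[:,2]).round(4))
E
python3 pan.py; python3 chk.py .426 .157 .12; python3 goto.py .426 .157 .22 0 6
```

```text
side pan z 239 0.1187 brass pan z 0.0803
scene pan z 264 0.1192 brass pan z 0.0798
post 556 [0.4238 0.1586 0.0203 0.008 ] med 0.0013
t 12.05 p [0.4255 0.1575 0.2201] F [ 0.5 -0.2 -0.3] q [ 0.16 -0.05  1.84  0.    1.35  1.63] w 0.725 ff 0.0
shift [0.4 0.5 0.1] turn [-0.    -0.001 -0.001]
world d [ 0.5 -0.5 -0.1]
```

The pan stayed up at 0.119 m, so this post is light and goes to the ware board. I regrip, lift and carry it over.

servo_tool([
  [0,0,0,0,0,0,62],
  [0,0,0,0,0,0,62],
  [0,0,0,0,0,0,62],
  [0,0,0,0,0,0,40],
  [0,0,0,0,0,0,40],
  [0,0,0,0,0,0,40],
  [0,0,0,0,0,0,40],
  [0,0,0,0,0,0,40],
  [0,0,0,0,0,0,40],
  [0,0,-5,0,0,0,40],
  [0,0,-10,0,0,0,40],
  [0,0,-20,0,0,0,40],
  [0,0,-25,0,0,0,40],
  [0,0,-25,0,0,0,40],
  [0,0,-20,0,0,0,40],
  [-1,10,-5,0,0,0,40],
  [-2,20,0,0,0,0,40],
  [-2,30,0,0,0,0,40],
  [-2,30,0,0,0,0,40],
  [-2,30,0,0,0,0,40],
])

```text
time_s: 14.05
eef_pos: [0.428, 0.0356, 0.3291]
orientation: [-3.137, -0.163, 0.002]
force: [0.2, -0.0, -2.9]
gripper_width: 0.508
finger_force: 55.1
```

servo_tool([
  [-2,30,0,0,0,0,40],
  [-2,30,0,0,0,0,40],
  [-2,30,0,0,0,0,40],
  [-2,30,0,0,0,0,40],
  [-2,30,0,0,0,0,40],
  [-2,30,0,0,0,0,40],
  [-2,30,0,0,0,0,40],
  [-3,30,0,0,0,0,40],
  [-3,30,0,0,0,0,40],
  [-3,30,0,0,0,0,40],
  [-3,30,0,0,0,0,40],
  [-3,30,0,0,0,0,40],
  [-3,30,0,0,0,0,40],
  [-3,30,0,0,0,0,40],
  [-2,20,0,0,0,0,40],
  [0,10,0,0,0,0,40],
  [0,0,0,0,0,0,40],
  [0,0,0,0,0,0,40],
])

```text
time_s: 15.85
eef_pos: [0.4384, -0.4134, 0.3293]
orientation: [-3.135, -0.163, 0.0]
force: [1.0, 0.5, -3.5]
gripper_width: 0.507
finger_force: 55.1
```

```bash
python3 goto.py .443 -.4145 .125 0 6;  S=$(python3 -c "
from station import ctrl
p=ctrl.get_state()['eef_pos'];print(p[0],p[1],p[2]-.101)"); python3 chk.py $S b
python3 - <<'E'
import cv2
a=cv2.imread('pics/b_scene.png')[110:350,20:280]
cv2.imwrite('pics/b2.png',cv2.resize(a,None,fx=2,fy=2))
from h import *
Q=np.load('scene.npy');Q=Q[np.isfinite(Q).all(2)]
T=np.load('side.npy');Q=np.r_[Q,T[np.isfinite(T).all(2)]]
Q=Q[(abs(Q[:,0]-.45)<.10)&(abs(Q[:,1]+.37)<.13)&(Q[:,2]>.012)&(Q[:,2]<.02)]
from scipy.spatial import cKDTree
k=cKDTree(Q[:,:2]);Q=Q[[len(i)>10 for i in k.query_ball_point(Q[:,:2],.007)]]
print(len(Q),cv2.minAreaRect(Q[:,:2].astype(np.float32)))
E
```

```text
t 15.85 p [ 0.4384 -0.4134  0.3293] F [ 1.   0.5 -3.5] q [-0.9   0.21  1.34  0.    1.6   0.57] w 0.507 ff 55.1
shift [  4.5   2.  204.2] turn [-0.002  0.    -0.001]
world d [   4.6   -1.1 -204.3]
post 788 [ 0.4375 -0.4131 -0.0036  0.0049] med 0.0008
4232 ((0.45681706070899963, -0.3693237900733948), (0.22250321507453918, 0.13221128284931183), 80.9199447631836)
```

The post is upright in the grip (tilt under 0.005 rad). The refined board centre is (0.457,-0.369), 222 x 132 mm, which matches its given size. I lower towards it.

servo_tool([
  [5,1,10,0,0,0,40],
  [6,1,20,0,0,0,40],
  [0,0,30,0,0,0,40],
  [0,0,30,0,0,0,40],
  [0,0,30,0,0,0,40],
  [0,0,30,0,0,0,40],
  [0,0,25,0,0,0,40],
  [0,0,15,0,0,0,40],
  [0,0,10,0,0,0,40],
  [0,0,4,0,0,0,40],
  [0,0,2,0,0,0,40],
  [0,0,0,0,0,0,40],
  [0,0,0,0,0,0,40],
])

```text
time_s: 17.25
eef_pos: [0.4505, -0.4158, 0.1253]
orientation: [3.136, 0.162, 0.003]
force: [-0.0, -0.0, -2.6]
gripper_width: 0.51
finger_force: 55.1
```

servo_tool([
  [0,0,1,0,0,0,40],
  [0,0,1,0,0,0,40],
  [0,0,1,0,0,0,40],
  [0,0,1,0,0,0,40],
  [0,0,0,0,0,0,40],
  [0,0,0,0,0,0,40],
])

```text
time_s: 17.85
eef_pos: [0.4499, -0.415, 0.1198]
orientation: [-3.137, -0.163, -0.001]
force: [0.4, 0.4, -2.9]
gripper_width: 0.506
finger_force: 55.1
```

servo_tool([
  [0,0,1,0,0,0,40],
  [0,0,1,0,0,0,40],
  [0,0,0.5,0,0,0,40],
  [0,0,0,0,0,0,40],
  [0,0,0,0,0,0,40],
])

```text
time_s: 18.35
eef_pos: [0.4499, -0.415, 0.1174]
orientation: [-3.137, -0.163, -0.001]
force: [0.7, -0.4, -2.7]
gripper_width: 0.512
finger_force: 55.1
```

servo_tool([
  [0,0,0.5,0,0,0,40],
  [0,0,0.5,0,0,0,40],
  [0,0,0.5,0,0,0,40],
  [0,0,0,0,0,0,40],
  [0,0,0,0,0,0,40],
])

```text
time_s: 18.85
eef_pos: [0.4501, -0.4152, 0.1171]
orientation: [3.137, 0.163, 0.001]
force: [-1.6, 1.9, 6.3]
gripper_width: 0.51
finger_force: 56.1
```

servo_tool([
  [0,0,0,0,0,0,47],
  [0,0,0,0,0,0,52],
  [0,0,0,0,0,0,58],
  [0,0,0,0,0,0,62],
  [0,0,0,0,0,0,62],
  [0,0,-5,0,0,0,62],
  [0,0,-15,0,0,0,62],
  [0,0,-30,0,0,0,62],
  [0,0,-40,0,0,0,68],
  [0,0,-40,0,0,0,68],
  [0,0,-40,0,0,0,68],
  [0,0,-30,0,0,0,68],
  [14,-20,-15,0,0,0,68],
  [14,-30,0,0,0,0,68],
  [14,-30,0,0,0,0,68],
  [14,-30,0,0,0,0,68],
  [14,-30,0,0,0,0,68],
  [14,-30,0,0,0,0,68],
  [14,-30,0,0,0,0,68],
  [14,-30,0,0,0,0,68],
])

```text
time_s: 20.85
eef_pos: [0.5378, -0.1735, 0.3328]
orientation: [3.137, 0.163, 0.004]
force: [0.3, -0.6, 0.5]
gripper_width: 0.798
finger_force: 0.0
```

servo_tool([
  [14,-20,0,0,0,0,68],
  [7,-10,0,0,0,0,68],
  [0,0,0,0,0.05,0,68],
  [0,0,0,0,0.1,0,68],
  [0,0,0,0,0.1,0,68],
  [0,0,0,0,0.1,0,68],
  [0,0,0,0,0.1,0,68],
  [0,0,0,0,0.1,0,68],
  [0,0,0,0,0,0,68],
  [0,0,0,0,0,0,68],
])

```text
time_s: 21.85
eef_pos: [0.5549, -0.1436, 0.3319]
orientation: [-2.994, -0.153, -0.844]
force: [1.0, -0.4, 0.8]
gripper_width: 0.798
finger_force: 0.0
```

```bash
python3 goto.py .5616 -.1376 .208 32 6; python3 chk.py .450 -.415 .016 c
```

```text
t 21.85 p [ 0.5549 -0.1436  0.3319] F [ 1.  -0.4  0.8] q [-0.59 -0.17  1.82  0.39  1.09  0.76] w 0.798 ff 0.0
shift [-58.5  -5.3 109.4] turn [ 0.002  0.009 -0.002]
world d [   6.7    6.  -123.9]
post 543 [ 0.4482 -0.4154 -0.0024 -0.0027] med 0.0007
```

servo_tool([
  [-12,-1,15,0,0.009,0,68],
  [-12,-1,22,0,0,0,68],
  [-12,-1,22,0,0,0,68],
  [-12,-1,22,0,0,0,68],
  [-10,-1,20,0,0,0,68],
  [0,0,8,0,0,0,68],
  [0,0,0,0,0,0,68],
  [0,0,0,0,0,0,68],
])

```text
time_s: 22.75
eef_pos: [0.5646, -0.1374, 0.2096]
orientation: [-2.988, -0.156, -0.862]
force: [-0.2, 0.3, 0.3]
gripper_width: 0.792
finger_force: 0.0
```

```bash
python3 goto.py .6143 -.1321 .1235 32 6
python3 - <<'E'
from h import *
from scipy.optimize import least_squares
P=[]
for n in('scene','side'):
    im,Q=cloud(n);Q=Q[np.isfinite(Q).all(2)]
    P.append(Q[(Q[:,0]>.55)&(Q[:,0]<.70)&(Q[:,1]>-.19)&(Q[:,1]<-.085)&(Q[:,2]>.085)&(Q[:,2]<.178)])
P=np.concatenate(P)
Rp=(R.from_euler('z',6,degrees=True)*R.from_euler('y',-32,degrees=True)).as_matrix()
def f(v):
    q=np.abs((P-[v[0],v[1],.034])@Rp-[0,0,.075])-[.022,.022,.075]
    return np.linalg.norm(np.maximum(q,0),axis=1)+np.minimum(q.max(1),0)
r=least_squares(f,[.6696,-.1263],loss='cauchy',f_scale=.003);print(len(P),r.x.round(4),np.median(abs(r.fun)))
E
```

```text
t 22.75 p [ 0.5646 -0.1374  0.2096] F [-0.2  0.3  0.3] q [-0.57 -0.04  1.96  0.47  0.82  0.64] w 0.792 ff 0.0
shift [-3.5 -0.2 99.5] turn [ 0.001 -0.003  0.   ]
world d [ 49.7   5.3 -86.1]
1067 [ 0.6694 -0.1265] 0.0013279884318939394
```

Post 2 is still where the model puts it, so I descend and grip.

servo_tool([
  [-2,0,8,0,0,0,68],
  [-1,0,15,0,0,0,68],
  [0,0,18,0,0,0,68],
  [0,0,18,0,0,0,68],
  [0,0,15,0,0,0,68],
  [0,0,12,0,0,0,68],
  [0,0,9,0,0,0,68],
  [0,0,4,0,0,0,68],
  [0,0,0,0,0,0,68],
  [0,0,0,0,0,0,40],
  [0,0,0,0,0,0,40],
  [0,0,0,0,0,0,40],
  [0,0,0,0,0,0,40],
  [0,0,0,0,0,0,40],
  [0,0,0,0,0,0,40],
  [0,0,0,0,0,0,40],
])

```text
time_s: 24.45
eef_pos: [0.6131, -0.1321, 0.1233]
orientation: [-2.988, -0.155, -0.86]
force: [-5.0, -0.7, 5.9]
gripper_width: 0.506
finger_force: 51.5
```

```bash
python3 goto.py .6143 -.1321 .1235 32 6
```

```text
t 24.45 p [ 0.6131 -0.1321  0.1233] F [-5.  -0.7  5.9] q [-0.51  0.18  1.93  0.55  0.62  0.58] w 0.506 ff 51.5
shift [1.1 0.1 0.4] turn [ 0.001 -0.002 -0.001]
world d [1.2 0.  0.2]
```

servo_tool([
  [0,0,-10,0,0,0,40],
  [0,0,-20,0,0,0,40],
  [0,0,-25,0,0,0,40],
  [0,0,-25,0,0,0,40],
  [0,0,-25,0,0,0,40],
  [0,0,-25,0,0,0,40],
  [0,0,-25,0,0,0,40],
  [0,0,-5,0,-0.05,0,40],
  [0,0,-5,0,-0.1,0,40],
  [0,0,-10,0,-0.1,0,40],
  [0,0,-10,0,-0.1,0,40],
  [0,0,-15,0,-0.1,0,40],
  [0,0,-15,0,-0.1,0,40],
  [0,0,-5,0,-0.01,0,40],
  [0,0,0,0,0,0,40],
  [0,0,0,0,0,0,40],
])

```text
time_s: 26.05
eef_pos: [0.513, -0.1415, 0.3138]
orientation: [-3.135, -0.162, 0.004]
force: [-0.1, -0.0, -5.9]
gripper_width: 0.51
finger_force: 53.8
```

```bash
python3 goto.py .426 .157 .32 0 6
```

```text
t 26.05 p [ 0.513  -0.1415  0.3138] F [-0.1 -0.  -5.9] q [-0.43  0.06  1.53  0.    1.55  1.03] w 0.51 ff 53.8
shift [ -55.7 -305.9   -5.4] turn [-0.002  0.002 -0.001]
world d [-87.  298.5   6.2]
```

servo_tool([
  [-2,-12,-5,0,0,0,40],
  [-4,-22,-3,0,0,0,40],
  [-5,-26,0,0,0,0,40],
  [-5,-26,0,0,0,0,40],
  [-5,-26,0,0,0,0,40],
  [-5,-26,0,0,0,0,40],
  [-5,-26,0,0,0,0,40],
  [-5,-26,0,0,0,0,40],
  [-5,-26,0,0,0,0,40],
  [-5,-26,0,0,0,0,40],
  [-5,-26,0,0,0,0,40],
  [-4,-22,0,0,0,0,40],
  [-1,-10,0,0,0,0,40],
  [0,-5,0,0,0,0,40],
  [0,0,0,0,0,0,40],
  [0,0,0,0,0,0,40],
])

```text
time_s: 27.65
eef_pos: [0.4271, 0.1549, 0.3237]
orientation: [3.137, 0.161, -0.001]
force: [0.7, -0.3, -4.8]
gripper_width: 0.507
finger_force: 53.6
```

```bash
python3 goto.py .426 .157 .23 0 6;  S=$(python3 -c "
from station import ctrl
p=ctrl.get_state()['eef_pos'];print(p[0],p[1],p[2]-.105)"); python3 chk.py $S
```

```text
t 27.65 p [0.4271 0.1549 0.3237] F [ 0.7 -0.3 -4.8] q [ 0.16 -0.12  1.69 -0.    1.57  1.63] w 0.507 ff 53.6
shift [-0.8 -2.2 93.7] turn [ 0.     0.001 -0.002]
world d [ -1.1   2.1 -93.7]
post 671 [ 4.279e-01  1.546e-01 -9.400e-03  3.000e-04] med 0.0012
```

servo_tool([
  [-1,-1,10,0,0,0,40],
  [0,-1,22,0,0,0,40],
  [0,0,25,0,0,0,40],
  [0,0,20,0,0,0,40],
  [0,0,10,0,0,0,40],
  [0,0,5,0,0,0,40],
  [0,0,3,0,0,0,40],
  [0,0,2,0,0,0,40],
  [0,0,2,0,0,0,40],
  [0,0,2,0,0,0,40],
  [0,0,3,0,0,0,40],
  [0,0,3,0,0,0,40],
  [0,0,3,0,0,0,40],
  [0,0,3,0,0,0,40],
  [0,0,3,0,0,0,40],
  [0,0,3,0,0,0,40],
  [0,0,3,0,0,0,40],
  [0,0,2,0,0,0,40],
  [0,0,0,0,0,0,40],
  [0,0,0,0,0,0,40],
])

```text
time_s: 29.75
eef_pos: [0.4259, 0.1572, 0.1998]
orientation: [3.137, 0.162, -0.0]
force: [1.3, 1.8, -0.9]
gripper_width: 0.508
finger_force: 54.0
```

servo_tool([
  [0,0,2,0,0,0,40],
  [0,0,2,0,0,0,40],
  [0,0,2,0,0,0,40],
  [0,0,2,0,0,0,40],
  [0,0,2,0,0,0,40],
  [0,0,0,0,0,0,40],
  [0,0,0,0,0,0,40],
])

```text
time_s: 30.45
eef_pos: [0.4255, 0.1572, 0.1897]
orientation: [3.137, 0.163, -0.002]
force: [0.6, -2.2, -0.9]
gripper_width: 0.512
finger_force: 54.1
```

servo_tool([
  [0,0,1,0,0,0,40],
  [0,0,1,0,0,0,40],
  [0,0,1,0,0,0,40],
  [0,0,0,0,0,0,40],
  [0,0,0,0,0,0,46],
  [0,0,0,0,0,0,48],
  [0,0,0,0,0,0,52],
  [0,0,0,0,0,0,58],
  [0,0,0,0,0,0,62],
  [0,0,0,0,0,0,62],
  [0,0,0,0,0,0,62],
  [0,0,0,0,0,0,62],
  [0,0,0,0,0,0,62],
  [0,0,0,0,0,0,62],
  [0,0,0,0,0,0,62],
  [0,0,0,0,0,0,62],
  [0,0,0,0,0,0,62],
  [0,0,0,0,0,0,62],
  [0,0,0,0,0,0,62],
  [0,0,0,0,0,0,62],
])

```text
time_s: 32.45
eef_pos: [0.4257, 0.1575, 0.1868]
orientation: [-3.137, -0.163, 0.001]
force: [-0.5, 0.7, 0.2]
gripper_width: 0.727
finger_force: 0.0
```

```bash
python3 pan.py; python3 chk.py .426 .157 .08; python3 goto.py .437 .346 .3 0 6
```

```text
side pan z 227 0.0803 brass pan z 0.1187
scene pan z 222 0.0802 brass pan z 0.1189
post 536 [ 0.4257  0.158   0.0019 -0.0027] med 0.0011
t 32.65 p [0.4257 0.1575 0.1868] F [-0.5  0.4 -0.1] q [ 0.16 -0.01  1.88  0.    1.28  1.63] w 0.726 ff 0.0
shift [  30.7 -186.4 -113.1] turn [-0.     0.001 -0.001]
world d [ 11.3 188.5 113.2]
```

The pan sank to 0.080 m, so this post is heavy and goes to the grey lid.

servo_tool([
  [0,0,0,0,0,0,62],
  [0,0,0,0,0,0,40],
  [0,0,0,0,0,0,40],
  [0,0,0,0,0,0,40],
  [0,0,0,0,0,0,40],
  [0,0,0,0,0,0,40],
  [0,0,0,0,0,0,40],
  [0,0,-4,0,0,0,40],
  [0,0,-8,0,0,0,40],
  [0,0,-10,0,0,0,40],
  [0,0,-10,0,0,0,40],
  [0,0,-10,0,0,0,40],
  [0,0,-10,0,0,0,40],
  [0,0,-20,0,0,0,40],
  [0,0,-20,0,0,0,40],
  [0,0,-15,0,0,0,40],
  [2,-10,-5,0,0,0,40],
  [4,-22,0,0,0,0,40],
  [4,-25,0,0,0,0,40],
  [4,-25,0,0,0,0,40],
])

```text
time_s: 34.65
eef_pos: [0.4306, 0.2417, 0.2978]
orientation: [-3.137, -0.162, 0.004]
force: [1.5, -0.2, -5.6]
gripper_width: 0.509
finger_force: 54.7
```

servo_tool([
  [4,-25,0,0,0,0,40],
  [4,-25,0,0,0,0,40],
  [4,-25,0,0,0,0,40],
  [3,-20,0,0,0,0,40],
  [1,-9,0,0,0,0,40],
  [0,0,0,0,0,0,40],
  [0,0,0,0,0,0,40],
])

```text
time_s: 35.35
eef_pos: [0.436, 0.345, 0.2982]
orientation: [3.136, 0.163, -0.003]
force: [-0.2, -0.5, -3.9]
gripper_width: 0.506
finger_force: 54.6
```

```bash
python3 goto.py .437 .346 .1205 0 6;  S=$(python3 -c "
from station import ctrl
p=ctrl.get_state()['eef_pos'];print(p[0],p[1],p[2]-.1065)"); python3 chk.py $S d
```

```text
t 35.35 p [0.436  0.345  0.2982] F [-0.2 -0.5 -3.9] q [ 0.51  0.12  1.5  -0.    1.52  1.98] w 0.506 ff 54.6
shift [  1.4  -1.1 177.7] turn [ 0.001  0.002 -0.001]
world d [   1.     1.  -177.7]
post 583 [ 0.4368  0.344  -0.0125  0.0066] med 0.0015
```

View pics/d_side.png

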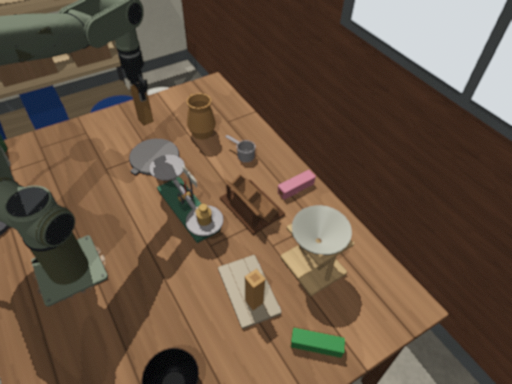

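The side view shows post 1 standing on the board at (255,290) and post 2 held over the lid at (140,105). I lower it.

servo_tool([
  [1,0,10,0,0,0,40],
  [0,-1,20,0,0,0,40],
  [0,0,25,0,0,0,40],
  [0,0,30,0,0,0,40],
  [0,0,30,0,0,0,40],
  [0,0,25,0,0,0,40],
  [0,0,15,0,0,0,40],
  [0,0,8,0,0,0,40],
  [0,0,5,0,0,0,40],
  [0,0,3,0,0,0,40],
  [0,0,2,0,0,0,40],
  [0,0,1,0,0,0,40],
  [0,0,1,0,0,0,40],
  [0,0,0,0,0,0,40],
  [0,0,0,0,0,0,40],
])

```text
time_s: 36.95
eef_pos: [0.4373, 0.3468, 0.1241]
orientation: [-3.137, -0.163, 0.0]
force: [0.3, -0.2, -5.4]
gripper_width: 0.506
finger_force: 54.5
```

servo_tool([
  [0,0,0.5,0,0,0,40],
  [0,0,0.5,0,0,0,40],
  [0,0,0.5,0,0,0,40],
  [0,0,0.5,0,0,0,40],
  [0,0,0,0,0,0,40],
  [0,0,0,0,0,0,40],
])

```text
time_s: 37.55
eef_pos: [0.4371, 0.3467, 0.1218]
orientation: [-3.137, -0.163, 0.001]
force: [0.1, 0.4, -5.2]
gripper_width: 0.512
finger_force: 54.5
```

servo_tool([
  [0,0,0.5,0,0,0,40],
  [0,0,0.5,0,0,0,40],
  [0,0,0.5,0,0,0,40],
  [0,0,0.5,0,0,0,40],
  [0,0,0,0,0,0,40],
  [0,0,0,0,0,0,40],
])

```text
time_s: 38.15
eef_pos: [0.4374, 0.3468, 0.1206]
orientation: [-3.137, -0.163, 0.0]
force: [-2.5, -1.2, 3.1]
gripper_width: 0.511
finger_force: 55.3
```

Contact made, so I release and back off.

servo_tool([
  [0,0,0,0,0,0,47],
  [0,0,0,0,0,0,52],
  [0,0,0,0,0,0,58],
  [0,0,0,0,0,0,64],
  [0,0,0,0,0,0,66],
  [0,0,-5,0,0,0,66],
  [0,0,-15,0,0,0,66],
  [0,0,-30,0,0,0,66],
  [0,0,-35,0,0,0,66],
  [0,0,-35,0,0,0,66],
  [0,0,-35,0,0,0,66],
  [0,0,-25,0,0,0,66],
  [0,0,-10,0,0,0,66],
  [0,0,0,0,0,0,66],
  [0,0,0,0,0,0,66],
  [0,0,0,0,0,0,66],
])

```text
time_s: 39.75
eef_pos: [0.4363, 0.3461, 0.3076]
orientation: [3.136, 0.162, -0.006]
force: [-0.3, -0.3, -0.1]
gripper_width: 0.775
finger_force: 0.0
```

```bash
python3 chk.py .437 .346 .014; python3 chk.py .449 -.4155 .016; python3 pan.py; python3 goto.py .437 .346 .3 0 6
```

```text
post 448 [0.438  0.348  0.0246 0.0008] med 0.0014
post 539 [ 0.4482 -0.4151  0.0025 -0.0052] med 0.0007
side pan z 313 0.119 brass pan z 0.08
scene pan z 321 0.1193 brass pan z 0.0799
t 40.05 p [0.4371 0.3465 0.3091] F [ 1.  -0.6  0.9] q [0.51 0.12 1.48 0.   1.54 1.98] w 0.774 ff 0.0
shift [-0.1  0.5  9.1] turn [ 0.     0.002 -0.001]
world d [-0.1 -0.5 -9.1]
```

Both posts stand upright and the empty pan is back up, so I hand in.

```bash
python3 -c "
from station import ctrl
print(ctrl.finish_job())"
```

```text
the job is handed in; nothing more can be done
None
```

I handed the job in at about 40 s of the 72 s; no verdict came back: the first post weighed light and stands on the ware board, the second weighed heavy and stands on the drain lid, both measured upright, and the empty pan is back up.

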